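Stow the keyed battery pack in its cradle

TASK

Put the blue battery pack that has the black key on its end into the orange storage cradle, its key in the slot at the narrow end, and shuffle it if need be until it lies fully home, flat on the cradle's floor. Lower it in rather than dropping it, let go, and leave the plain blue cell pair without a key lying where it is.

Things in the scene. Friction and masses are not known exactly. Their poses are not given: they have to be found in the camera images.
- battery_pack: Pack of two blue cells, 37 mm wide (x), 66 long (y -33 to +33), 19 high, widest at 9 mm height, 0.11 kg, with a black cap on one end (36 wide, to y = +37) and on it a black key tongue (14 wide, z 1 to 13, to y = +57). Origin: underside, under the middle of the cells; y points to the key, z up. Lies flat; grip across the 37 mm at mid-cells.
- plain_pair: Look-alike to be left alone: the same blue cell pair, 37 x 66 x 19 mm, with no black cap or key. Origin: underside, under its middle; y along the cells.
- cradle: Fixed on the mat (2.5 mm). Grey base, x -33 to +33, y -49 to +73 mm; its top, 8 mm above the origin, is the pocket floor. Orange walls 6 mm thick, tops at 18 mm. Pocket: x -25 to +25, y -40 to +44; then the key slot, x -16 to +16, to y = +64. No wall at the long sides for y -26 to +28 (finger gaps). Origin: underside, below where the pack's origin belongs; y to the key slot, z up.
- key_tip (a point): Point at the free end of the pack's black key, 57 mm along the pack's y from its origin, 7 mm above its underside, axes as the pack's. In the cradle it belongs in the slot, at about y = +57 mm of the cradle. The pack then has about 7 mm of play all round; the other way round it is too long to fit.
Things that resemble listed ones, but are neither listed nor needed, are in the scene too. What is shaped like the battery_pack but yellow is not meant.

How it is judged:
By the outcome, as a careful person would: the job done as asked, in the order asked, and still so for the second after the job is handed in, with the robot touching nothing.
It also fails if it takes over 38 s, if anything falls off the work surface, if the arm or the gripper's body presses on something with over 40 N, if the wrist force passes 120 N, or if a joint passes its speed limit or range.

ROBOT

A 7-joint arm with a two-finger parallel gripper is mounted at the origin on a cart in front of the work surface, level with it; the furniture and walls round the work are solid. World frame = base frame: x ahead of the robot, y to its left, z up, the work surface at z = 0. Lengths are in mm, angles in rad, forces in N, time in s.
With the tool pointing down it reaches from about 400 to 875 mm from the base axis. Payload 4.4 kg.
Tool frame: the origin (TCP) lies at the very end of the fingers, on their centre line; the grasp point (between the pads) lies 19 mm behind it; z points along the fingers, y is the line along which they close (so a half turn about z gives the same grasp; the last joint's range is limited). The gripper opens to 85 mm and grips with 20 to 120 N. Pads are 22 mm wide; open, the fingers measure 114 mm over their backs; the gripper's body (76 mm by 85 mm) begins 54 mm behind the grasp point. The pads swing forward as they close: fully open they stand 13 mm farther back than shut.
Start: joints at [-1.327, 0.628, 0.038, 1.517, -0.027, 0.996, -0.02], TCP at [198.14, 619.078, 231.313] pointing down, gripper open.
Joint ranges: [-3.06, 3.06], [-0.37, 2.12], [-1.25, 1.32], [0.18, 2.47], [-1.1, 4.24], [0.23, 1.98], [-2.94, 2.94]. Speed limits (rad/s): [2.57, 2.57, 3.14, 3.14, 3.14, 3.14, 3.14].

INTERFACE

Orientations are given as [roll, pitch, yaw] about the fixed x, y, z axes, in that order (R = Rz(yaw) Ry(pitch) Rx(roll)).
In Python, from cell import monitor, viewer, workorder gives the robot as it stands.
- The arm moves only by the tool arm_command, never from a script. Its argument "series" is one flat list of numbers, 5 for each row, row after row: the opening in per cent of the stroke, from 0 (shut) to 100 (fully open), then the shift along the tool's x, y, z in cm, then the turn about the tool's z in degrees. In form: [claw, x, y, z, roll, claw, x, y, z, roll, ...]. A call has exactly 5 rows; each row is the pose to reach, as a shift and turn from the pose commanded when the call began, along the tool's axes at that moment; what a row does not reach only later rows make up. A row lasts 1/12 s, in which the tool goes at most 41.7 mm and 7.16 degrees, less where a joint would pass 70% of its speed; a pose out of reach is approached as far as the arm can. A call with a gripper value outside its range is refused whole. The fingers move at their own pace and stop on an object; the grip force is fixed at half the most. Time passes only in rows, so rows that repeat a pose let the fingers close, or fill a call up. It gives the time, the measured TCP pose, the force, the opening and the grip force at its end, in the units of the state.
- monitor.read_state(): the state, without advancing time (a new reading comes with each control period).
- viewer.get_image(name): name is "side" or "top" or "wrist"; returns (picture, depth): 384x512x3 uint8, red, green, blue; 384x512 float32, mm along the optical axis (not along the pixel's ray), 0 where there is no reading.
- viewer.camera_model(name): a dict with "mtx" (3x3 intrinsics, pixels), "R" (3x3) and "t" (3): a world point X has camera coordinates R X + t. Camera axes: x right, y down, z forward; pixel columns grow to the right and rows downward; lengths in mm; the calibration is good to about 2 mm. The wrist camera is an equidistant fisheye: a pixel r from the principal point sees the ray r / f radians off the axis. A picture is of the moment at which its call begins: read the wrist's pose just before it. camera_model takes no time and is no camera call; for the wrist camera it gives the pose at the moment of the call.
- workorder.finish_job(): hands the job in; it is judged then, once.
The state is a dict: "clock": time; "qpos": joint angles; "qd": joint speeds; "tau": joint torques, N m; "eef_pos": TCP position; "tool_rot": TCP orientation; "force": force on the tool from outside, world axes, zero at the start; "torque": the same for the moment, N m; "width": finger opening in mm; "gripper_force": force on a finger pad.
Only numpy, scipy, OpenCV 4.12 (cv2) and the standard library are available. Lean on these libraries where they do the work, as an engineer would, in place of code of your own. Each camera call takes 0.05 s, during which the arm holds its last target. There are 200 camera calls.

## Working session

There is one attempt and no reset: what is moved stays moved. The work goes in short steps, Python scripts to look and compute and a tool call to move; the robot and the scene stay as the last step left them, time stands still between calls to the robot, and variables do not carry over. Pictures are saved under pics/ and viewed, at most 10 in all, crops included, and the job is handed in when it is done.

Besides the shell and the picture viewer there is one more tool, called after "Request:" as a command line: name --argument value ..., lists and objects as JSON in quotes. arm_command: Moves the arm, as the interface text tells. Its arguments: {"type":"object","properties":{"series":{"type":"array","items":{"type":"number"}}},"required":["series"]}

```bash
ls; mkdir -p pics
python3 - <<'E'
from cell import monitor, viewer
import cv2, numpy as np
print(monitor.read_state())
ims=[]
for n in ("top","side"):
    p,d=viewer.get_image(n); np.savez(f"{n}0.npz",p=p,d=d); 
    cv2.imwrite(f"pics/{n}0.png",p[:,:,::-1]); m=viewer.camera_model(n); print(n,m)
E
```

```text
pics
{'clock': 0.0, 'qpos': array([-1.32679116,  0.62929436,  0.03840106,  1.51834496, -0.02700343,
        0.99627277, -0.01999924]), 'qd': array([-4.25063687e-05,  1.73425245e-04,  1.75664844e-03, -1.50160096e-03,
       -6.61669643e-04, -1.13557485e-03,  4.77261029e-04]), 'tau': array([-4.08875536e-06, -5.63388169e+01,  1.22551918e+00, -1.93448693e+01,
        1.08755150e-02,  1.04704639e-02, -6.28192751e-06]), 'eef_pos': array([197.93254705, 618.50203325, 230.4292332 ]), 'tool_rot': array([-3.13978961e+00, -6.45134093e-06,  2.83181998e+00]), 'force': array([ 0.47887304,  0.16461334, -0.37954855]), 'torque': array([ 0.02265084, -0.02118344,  0.0235196 ]), 'gripper_force': 0.0, 'width': 85.55677542612979}
top {'mtx': array([[358.94824627,   0.        , 259.75945747],
       [  0.        , 358.94824627, 195.53036247],
       [  0.        ,   0.        ,   1.        ]]), 'R': array([[-0.01885565, -0.99968651, -0.0164725 ],
       [-0.99419945,  0.0204919 , -0.10558191],
       [ 0.10588636,  0.01438613, -0.99427417]]), 't': array([153.21576747, 462.54602114, 844.6873919 ])}
side {'mtx': array([[407.32404859,   0.        , 258.07000529],
       [  0.        , 407.32404859, 191.26483738],
       [  0.        ,   0.        ,   1.        ]]), 'R': array([[ 0.99892803, -0.04579353,  0.00676407],
       [-0.02552514, -0.66681005, -0.74479045],
       [ 0.03861693,  0.7438194 , -0.66726414]]), 't': array([-473.78082868,  143.9709158 ,  775.33326179])}
```

View pics/top0.png

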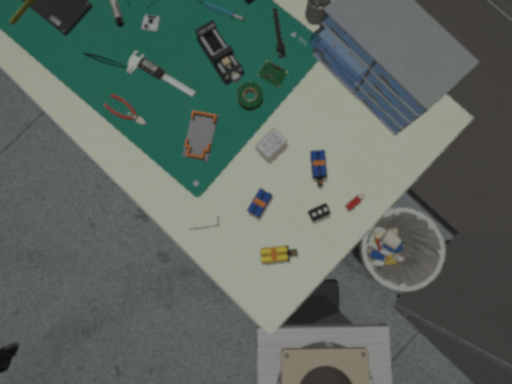

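View pics/side0.png

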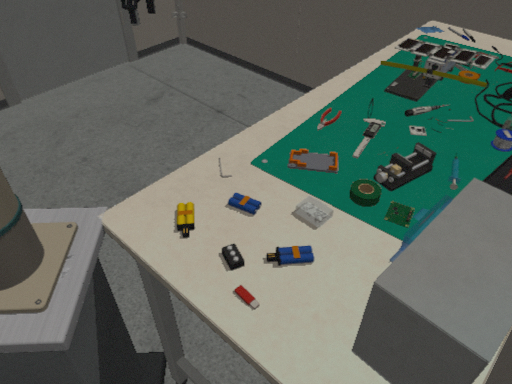

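The top view shows the blue keyed pack at about (319,166) with its key towards (320,184). The plain pair is at (260,203), the yellow decoy at (277,254) and the orange cradle at (201,135). The side view agrees: pack at (292,255) with key to the left, cradle at (314,160). Next I'll measure them.

```bash
cat > h.py <<'E'
import numpy as np, cv2
from cell import viewer
def cast(n,uv,z,m=None):
    m=m or viewer.camera_model(n); uv=np.atleast_2d(np.asarray(uv,float))
    K=m["mtx"]; x=np.c_[(uv[:,0]-K[0,2])/K[0,0],(uv[:,1]-K[1,2])/K[1,1]]
    if n=="wrist":
        r=np.linalg.norm(x,axis=1,keepdims=True)+1e-12; d=np.c_[x/r*np.sin(r),np.cos(r)]
    else: d=np.c_[x,np.ones(len(x))]
    R,t=np.asarray(m["R"]),np.asarray(m["t"]); c=-R.T@t; w=d@R
    return c+w*((z-c[2])/w[:,2])[:,None]
def blobs(p,lo,hi,amin=20):
    M=cv2.inRange(cv2.cvtColor(p,cv2.COLOR_RGB2HSV),np.array(lo),np.array(hi))
    k,L,s,c=cv2.connectedComponentsWithStats(M)
    return [(np.argwhere(L==i)[:,::-1],s[i],c[i]) for i in range(1,k) if s[i,4]>=amin]
E
python3 - <<'E'
from h import *
for n,boxes in (("top",((280,130,70,70),(165,95,70,75))),("side",((255,230,70,50),(275,135,75,50)))):
    p=np.load(n+"0.npz")["p"]
    print(n,viewer.camera_model(n)["mtx"][0,0])
    for lab,lo,hi,z in (("blue",(105,120,40),(125,255,255),12),("orange",(5,150,100),(18,255,255),18)):
        for px,s,c in blobs(p,lo,hi):
            w=cast(n,px,z)[:,:2].astype(np.float32); print(lab,s,c.round(1),w.mean(0).round(1),[np.round(a,1) for a in cv2.minAreaRect(w)])
    cr=[cv2.resize(p[y:y+h,x:x+w],(390,300),interpolation=cv2.INTER_CUBIC) for x,y,w,h in boxes]
    if n=="top": T=cr
    else: cv2.imwrite("pics/crop0.png",np.vstack([np.hstack(T),np.hstack(cr)])[:,:,::-1])
E
```

```text
top 358.94824627494535
blue [312 151  12   9  89] [317.5 155. ] [565.4  -1.2] [array([565.6,  -1.1]), array([18.4, 29.2]), np.float64(4.5)]
blue [313 166  13  11 109] [318.7 170.9] [525.2  -2.8] [array([525.1,  -2.9]), array([23.3, 29. ]), np.float64(6.0)]
blue [257 190  13  12  91] [263.3 195.6] [466.7 135.5] [array([466.6, 135.8]), array([28.7, 19.9]), np.float64(62.1)]
blue [249 204  14  12  97] [255.4 209.4] [432.9 155.7] [array([432.7, 155.7]), array([29.6, 20.1]), np.float64(59.1)]
blue [371 251  12   8  64] [376.4 254.9] [ 317.5 -133.9] [array([ 316.7, -135. ]), array([27.5, 14.1]), np.float64(62.1)]
orange [192 112  24   9  43] [204.7 114.6] [673.7 278.8] [array([671.1, 280.7]), array([58.5, 12.9]), np.float64(78.1)]
orange [186 141  24  17  65] [196.2 150.8] [581.5 300.2] [array([584.2, 299.6]), array([59.1, 34.8]), np.float64(78.2)]
orange [314 161  10   4  32] [318.6 162.3] [545.6  -2.4] [array([545.2,  -2.1]), array([22.2,  7.5]), np.float64(88.7)]
orange [255 200  10   6  31] [259.3 202.3] [449.8 145.6] [array([449.9, 145.5]), array([23.7,  8.1]), np.float64(55.1)]
orang
[... 636 characters left out ...]
 8  89] [468.8  74.5] [1208.9  731.6] [array([1209.8,  732.2]), array([50.2, 58.3]), np.float64(53.6)]
orange [290 149  18  16  85] [296.8 155.7] [584.8 306.3] [array([587.9, 306.2]), array([62.6, 40.2]), np.float64(77.1)]
orange [329 152   9  16  57] [334.4 159.3] [675.8 288.3] [array([672.7, 287.7]), array([62.6, 18.2]), np.float64(77.5)]
orange [240 196  10   9  46] [244.2 200. ] [450.7 150. ] [array([450.7, 149.8]), array([28.6, 10.8]), np.float64(61.7)]
orange [179 210  13   5  41] [184.8 212. ] [324.2 117.4] [array([324.6, 116.9]), array([25.3, 10.3]), np.float64(4.6)]
orange [292 246   8  12  67] [295.6 251.5] [546.7   0.8] [array([546.9,   1. ]), array([11.5, 27.9]), np.float64(1.2)]
```

View pics/crop0.png

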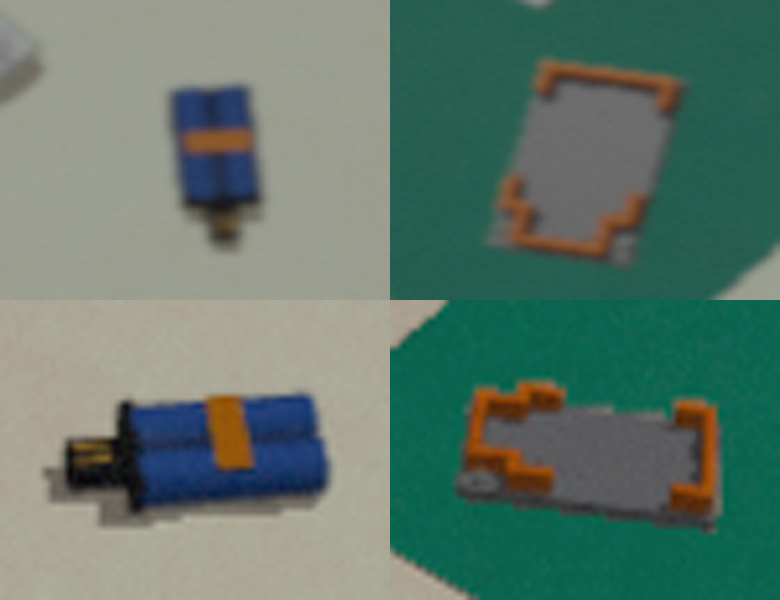

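The crops show the pack's key pointing to the robot (-x). The cradle's narrow slot end is the lower end in the top view (near (195,155)) and the left end in the side view. I'll refine the cradle pose and check the height of the grey box and other obstacles.

```bash
cat >> h.py <<'E'
def to_tool(target,yaw_deg,st):
    """shift in tool axes (cm) and turn about tool z (deg) from measured pose"""
    from scipy.spatial.transform import Rotation as Ro
    R=Ro.from_euler("xyz",st["tool_rot"]).as_matrix()
    cur=np.degrees(np.arctan2(R[1,0],R[0,0])); d=(yaw_deg-cur+90)%180-90
    return (R.T@(np.asarray(target,float)-st["eef_pos"])/10).round(2), round(-d,2), round(cur,2)
E
python3 - <<'E'
from h import *
from cell import monitor
f=np.load("top0.npz"); p,d=f["p"],f["d"]; m=viewer.camera_model("top")
v,u=np.mgrid[:384,:512]; K=m["mtx"]
X=np.stack([(u-K[0,2])/K[0,0]*d,(v-K[1,2])/K[1,1]*d,d],-1); W=(X-m["t"])@m["R"]
for q in ((400,40),(440,60),(370,20),(350,60),(380,90),(317,10),(345,20),(230,55),(270,145),(319,165)): print(q,W[q[1],q[0]].round())
M=(W[...,2]>60)&(d>0)&(W[...,0]>150)
print(W[M].min(0),W[M].max(0), M.sum())
for n in ("top","side"):
    pp=np.load(n+"0.npz")["p"]
    w=[cast(n,px,20.5) for px,s,c in blobs(pp,(5,150,100),(18,255,255)) if np.hypot(*(cast(n,[c],20.5)[0,:2]-[625,290]))<80]
    w=np.vstack(w)[:,:2].astype(np.float32); (c,s,a)=cv2.minAreaRect(w); print(n,c,s,a)
s=monitor.read_state(); print(to_tool([545,-2,200],182.4,s))
E
```

```text
(400, 40) [ 762. -151.  189.]
(440, 60) [ 717. -230.  189.]
(370, 20) [808. -93. 188.]
(350, 60) [766. -70. 100.]
(380, 90) [ 686. -129.  117.]
(317, 10) [917.  -6.  61.]
(345, 20) [808. -41. 191.]
(230, 55) [820. 212.  35.]
(270, 145) [590. 116.  24.]
(319, 165) [540.  -4.  13.]
[ 163.51302409 -451.03632873   60.02026656] [964.86977788 746.75887806 331.29643121] 18815
top (621.6767578125, 291.0514221191406) (58.95847702026367, 112.41056060791016) 77.84429931640625
side (624.1693115234375, 294.74749755859375) (62.38833999633789, 115.55009460449219) 77.81388854980469
(array([-51.97, -48.51,   3.13]), np.float64(-20.15), np.float64(162.25))
```

Request:
arm_command --series '[100,-2.6,-2.4,0,0,100,-5.2,-4.8,0,0,100,-7.8,-7.2,0,0,100,-10.4,-9.7,0,0,100,-13,-12.1,0,0]'

```text
clock: 0.52
eef_pos: [285.4, 462.2, 230.9]
tool_rot: [-3.141, -0.0, 2.832]
force: [0.6, 0.0, -0.3]
width: 85.6
gripper_force: 0.0
```

Request:
arm_command --series '[100,-2.6,-2.4,0,0,100,-5.2,-4.8,0,0,100,-7.8,-7.2,0,0,100,-10.4,-9.7,0,0,100,-13,-12.1,0,0]'

```text
clock: 0.93
eef_pos: [372.3, 307.5, 231.1]
tool_rot: [-3.141, -0.0, 2.832]
force: [0.1, 0.1, 0.1]
width: 85.6
gripper_force: 0.0
```

Request:
arm_command --series '[100,-2.6,-2.4,0,0,100,-5.2,-4.8,0,0,100,-7.8,-7.2,0,0,100,-10.4,-9.7,0,0,100,-13,-12.1,0,0]'

```text
clock: 1.35
eef_pos: [459.2, 152.6, 231.2]
tool_rot: [-3.141, -0.0, 2.832]
force: [0.8, 0.4, 0.0]
width: 85.8
gripper_force: 0.0
```

Request:
arm_command --series '[100,-2.6,-2.4,0.6,-4,100,-5.2,-4.8,1.2,-8,100,-7.8,-7.2,1.8,-12,100,-10.4,-9.7,2.4,-16,100,-13,-12.1,3,-20]'

```text
clock: 1.77
eef_pos: [546.1, -2.2, 200.8]
tool_rot: [3.142, -0.001, -3.099]
force: [0.3, 1.8, 0.2]
width: 85.1
gripper_force: 0.0
```

Run:
```python
from h import *
from cell import monitor
s=monitor.read_state(); m=viewer.camera_model("wrist"); p,d=viewer.get_image("wrist"); np.savez("w1.npz",p=p,d=d)
print(s["clock"],s["eef_pos"],np.degrees(s["tool_rot"]),s["width"]); print(m)
cv2.imwrite("pics/w1.png",p[:,:,::-1])
```

```text
1.7667 [546.10437411  -2.24096114 200.75306319] [ 1.79999125e+02 -4.06050672e-02 -1.77564557e+02] 85.13513377919605
{'mtx': array([[297.31863964,   0.        , 259.74455553],
       [  0.        , 297.31863964, 192.91539758],
       [  0.        ,   0.        ,   1.        ]]), 'R': array([[-0.04291707,  0.99907808,  0.00105809],
       [ 0.95419106,  0.04067494,  0.29642025],
       [ 0.29610393,  0.01373111, -0.95505702]]), 't': array([  26.4140032 , -550.15007011,  188.60915411])}
```

View pics/w1.png

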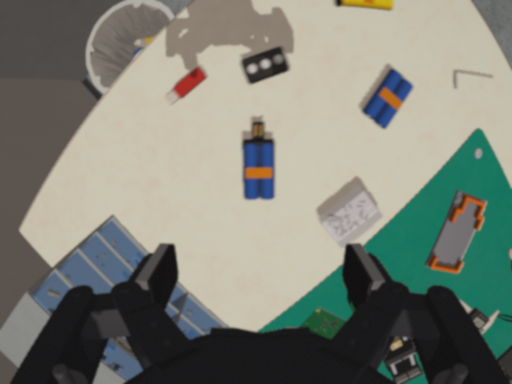

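The wrist view shows the pack at (259,170) with its key up at (257,128), nearly aligned with the camera columns. The cradle is at (458,235). I'll measure both from this view.

Run:
```python
from h import *
from cell import monitor
p=np.load("w1.npz")["p"]; m=viewer.camera_model("wrist"); print((-m["R"].T@m["t"]).round())
def near(lo,hi,z,c,r): return np.vstack([w for px,s,_ in blobs(p,lo,hi,12) for w in [cast("wrist",px,z,m)[:,:2]] if np.hypot(*(w.mean(0)-c))<r]).astype(np.float32)
b=near((105,110,30),(125,255,255),12,[545,-2],50); print("blue",b.mean(0),cv2.minAreaRect(b),b.min(0),b.max(0))
o=near((5,140,80),(22,255,255),19,[545,-2],20); print("band",o.mean(0),cv2.minAreaRect(o))
hsv=cv2.cvtColor(p,cv2.COLOR_RGB2HSV); k=np.argwhere((hsv[...,2]<60)&(hsv[...,1]<140))[:,::-1]; k=k[(abs(k[:,0]-258)<14)&(k[:,1]>112)&(k[:,1]<134)]
w=cast("wrist",k,10,m); print("key px",k.min(0),k.max(0),w.min(0),w.max(0),w[:,1].mean())
for z in (20.5,):
    c=near((5,150,80),(18,255,255),z,[622,292],90); (cc,ss,a)=cv2.minAreaRect(c); print("cradle",cc,ss,a)
```

```text
[473. -14. 342.]
blue [549.00256  -14.597549] ((549.8330078125, -15.03700065612793), (63.56416702270508, 31.361635208129883), 2.686514377593994) [517.7899   -31.959013] [581.97186   2.05914]
band [550.1794   -14.872691] ((549.8399658203125, -14.722466468811035), (11.482464790344238, 28.008636474609375), 2.1430275440216064)
key px [257 123] [260 123] [495.79724684 -18.37452725  10.        ] [495.91766653 -15.04852283  10.        ] -16.711480389107013
cradle (626.7197265625, 274.0302429199219) (62.5455207824707, 114.52528381347656) 77.5708236694336
```

The arm was still settling between the model and the picture, so I'll retake it standing still.

```bash
cat > meas.py <<'E'
from h import *
from cell import monitor
def snap(tag):
    for _ in range(20):
        s=monitor.read_state(); m=viewer.camera_model("wrist"); p,d=viewer.get_image("wrist"); m2=viewer.camera_model("wrist")
        if np.linalg.norm(m["R"].T@m["t"]-m2["R"].T@m2["t"])<0.3 and abs(s["qd"]).max()<0.02: break
    np.savez(tag+".npz",p=p,d=d,R=m["R"],t=m["t"],mtx=m["mtx"]); return s,m,p
def near(p,m,lo,hi,z,c,r): return np.vstack([w for px,s,_ in blobs(p,lo,hi,12) for w in [cast("wrist",px,z,m)[:,:2]] if np.hypot(*(w.mean(0)-c))<r]).astype(np.float32)
if __name__=="__main__":
    s,m,p=snap("w2")
    print(s["clock"],s["eef_pos"],np.degrees(s["tool_rot"]),abs(s["qd"]).max(),(-m["R"].T@m["t"]).round(1))
    b=near(p,m,(105,110,30),(125,255,255),12,[545,-2],50); print("blue",b.mean(0),cv2.minAreaRect(b))
    o=near(p,m,(5,140,80),(22,255,255),19,[545,-2],25); print("band",o.mean(0),cv2.minAreaRect(o))
    c=near(p,m,(5,150,80),(18,255,255),20.5,[622,292],90); print("cradle",cv2.minAreaRect(c))
    print(to_tool([545,-2,60],182.4,s))
E
python3 meas.py
```

```text
2.1167 [545.26857784   1.24866918 201.30736891] [ 1.79951615e+02 -3.04781349e-02 -1.77636737e+02] 0.012778705471030346 [469.4  -3.1 343.7]
blue [544.52325    -2.7872386] ((545.8024291992188, -2.977437973022461), (63.657264709472656, 33.06465148925781), 2.9087564945220947)
band [545.7653    -3.003571] ((545.7674560546875, -3.013665199279785), (11.527704238891602, 28.14484977722168), 2.337480068206787)
cradle ((622.7225341796875, 289.2262268066406), (65.08187103271484, 115.42137908935547), 77.75113677978516)
(array([ 0.03, -0.34, 14.13]), np.float64(-0.04), np.float64(-177.64))
```

Request:
arm_command --series '[75,0,-0.1,3,0,75,0,-0.2,6.5,0,75,0,-0.3,10,0,75,0,-0.4,13,0,75,0,-0.4,14,0]'

```text
clock: 2.58
eef_pos: [543.0, -3.2, 57.9]
tool_rot: [3.141, -0.006, -3.1]
force: [-1.0, 0.6, -0.0]
width: 63.9
gripper_force: 0.0
```

Request:
arm_command --series '[75,0,0,0,0,75,0,0,0,0,75,0,0,0,0,75,0,0,0,0,75,0,0,0,0]'

```text
clock: 3.0
eef_pos: [547.2, -4.3, 63.0]
tool_rot: [3.142, 0.003, -3.102]
force: [0.1, 0.2, -0.5]
width: 64.1
gripper_force: 0.0
```

Run:
```python
from meas import *
s,m,p=snap("w3")
print(s["clock"],s["eef_pos"],np.degrees(s["tool_rot"]),s["width"])
b=near(p,m,(105,110,30),(125,255,255),12,[545,-2],50); print("blue",b.mean(0),cv2.minAreaRect(b))
o=near(p,m,(5,140,80),(22,255,255),19,[545,-2],25); print("band",o.mean(0),cv2.minAreaRect(o))
print(to_tool([545.5,-2.8,4],182.5,s))
cv2.imwrite("pics/w3.png",p[:,:,::-1])
```

```text
3.0 [547.17278769  -4.29435162  62.95973369] [ 1.79999592e+02  1.79035476e-01 -1.77748977e+02] 64.12043747795568
blue [544.41846    -3.0929904] ((547.1387939453125, -3.019960403442383), (65.22650909423828, 34.16671371459961), 2.8541979789733887)
band [545.6596    -3.438479] ((545.5416870117188, -3.344742774963379), (11.662036895751953, 29.25672149658203), 2.2859203815460205)
(array([0.18, 0.16, 5.9 ]), np.float64(-0.25), np.float64(-177.75))
```

View pics/w3.png

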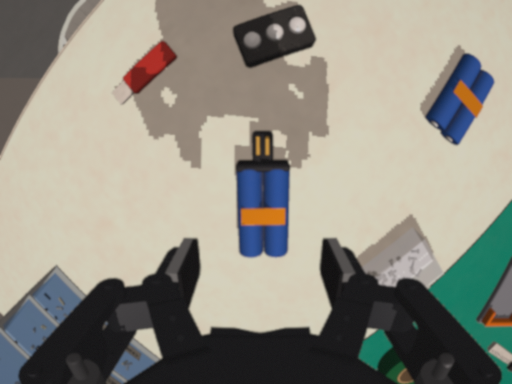

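The wrist view shows the pack centred between the fingers (band at (263,216)), clear of the neighbours. I'll descend and then close.

Request:
arm_command --series '[75,0.1,0.1,1.5,0,75,0.1,0.1,3,0,75,0.1,0.1,4.3,0,75,0.1,0.1,5.2,0,75,0.1,0.1,5.7,0]'

```text
clock: 3.47
eef_pos: [544.7, -3.5, 3.7]
tool_rot: [3.142, -0.001, -3.102]
force: [0.2, 1.4, -0.2]
width: 64.3
gripper_force: 0.0
```

Request:
arm_command --series '[75,0,0,0,0,75,0,0,0,0,75,0,0,0,0,75,0,0,0,0,75,0,0,0,0]'

```text
clock: 3.88
eef_pos: [545.4, -3.5, 4.9]
tool_rot: [3.142, 0.001, -3.102]
force: [0.6, 0.1, -0.8]
width: 64.1
gripper_force: 0.0
```

Request:
arm_command --series '[20,0,0,0,0,20,0,0,0,0,20,0,0,0,0,20,0,0,0,0,20,0,0,0,0]'

```text
clock: 4.3
eef_pos: [545.1, -3.4, 5.0]
tool_rot: [3.142, 0.0, -3.102]
force: [-0.3, 0.1, 6.4]
width: 34.4
gripper_force: 59.2
```

Request:
arm_command --series '[20,0,0,0,0,20,0,0,0,0,20,0,0,0,0,20,0,0,0,0,20,0,0,0,0]'

```text
clock: 4.72
eef_pos: [545.1, -3.4, 4.9]
tool_rot: [3.142, 0.0, -3.102]
force: [-1.0, 0.6, 5.0]
width: 34.1
gripper_force: 59.2
```

The width of 34 mm and the 5 N upward force mean the pads sit above the widest line. I'll regrip lower.

Request:
arm_command --series '[65,0,0,0,0,65,0,0,0,0,65,0,0,0,0,65,0,0,0.3,0,65,0,0,0.6,0]'

```text
clock: 5.13
eef_pos: [545.0, -3.5, -1.9]
tool_rot: [3.142, 0.0, -3.102]
force: [0.3, -0.3, -1.2]
width: 55.2
gripper_force: 0.0
```

Request:
arm_command --series '[65,0,0,0,0,65,0,0,0,0,20,0,0,0,0,20,0,0,0,0,20,0,0,0,0]'

```text
clock: 5.55
eef_pos: [545.3, -3.5, -0.7]
tool_rot: [-3.142, 0.001, -3.102]
force: [-1.7, -1.2, 8.6]
width: 34.4
gripper_force: 61.8
```

Request:
arm_command --series '[20,0,0,0,0,20,0,0,0,0,20,0,0,0,0,20,0,0,0,0,20,0,0,0,0]'

```text
clock: 5.97
eef_pos: [545.3, -3.5, -0.7]
tool_rot: [-3.142, 0.001, -3.102]
force: [-1.8, 0.7, 9.3]
width: 34.5
gripper_force: 61.9
```

Request:
arm_command --series '[20,0,0,-0.5,0,20,0,0,-1.5,0,20,0,0,-2.7,0,20,0,0,-3.6,0,20,0,0,-4,0]'

```text
clock: 6.38
eef_pos: [546.0, -3.4, 40.3]
tool_rot: [3.142, 0.003, -3.102]
force: [-0.9, 0.2, 0.1]
width: 34.5
gripper_force: 59.8
```

Request:
arm_command --series '[20,0,0,0,0,20,0,0,0,0,20,0,0,0,0,20,0,0,0,0,20,0,0,0,0]'

```text
clock: 6.8
eef_pos: [544.6, -3.5, 37.8]
tool_rot: [3.142, -0.001, -3.102]
force: [0.2, -0.4, -0.3]
width: 34.5
gripper_force: 59.8
```

Run:
```python
from meas import *
s,m,p=snap("w4")
print(s["clock"],s["eef_pos"],np.degrees(s["tool_rot"]),s["width"],s["force"])
q=viewer.get_image("side")[0]; np.savez("side1.npz",p=q)
big=cv2.resize(q[170:290,200:360],(512,384),interpolation=cv2.INTER_CUBIC)
cv2.imwrite("pics/w4.png",cv2.resize(np.hstack([p,big]),(800,300),interpolation=cv2.INTER_AREA)[:,:,::-1])
```

```text
6.8 [544.56234055  -3.46427911  37.82136807] [ 1.79999196e+02 -5.70897457e-02 -1.77752727e+02] 34.4864719713769 [ 0.20237207 -0.44213554 -0.30268021]
```

View pics/w4.png

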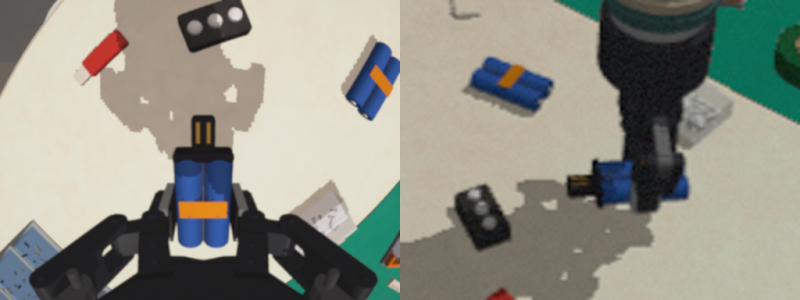

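The pack is held level at mid-cells, with the key forward. Now I'll raise it and carry it to a viewpoint short of the cradle, turning +14.5°.

Request:
arm_command --series '[20,0,0,-1.5,0,20,0,0,-4,0,20,-0.5,1,-6.5,0,20,-1.5,3.5,-8.5,0,20,-2.5,6.5,-9.7,0]'

```text
clock: 7.32
eef_pos: [568.6, 60.5, 137.5]
tool_rot: [-3.14, 0.003, -3.107]
force: [1.7, 0.0, -1.3]
width: 34.2
gripper_force: 59.9
```

Request:
arm_command --series '[20,-1,3,-0.3,3,20,-2,6,-0.5,7,20,-3,9,-0.5,11,20,-3.5,11.5,-0.5,14,20,-3.7,12.5,-0.5,14.5]'

```text
clock: 7.73
eef_pos: [599.1, 194.8, 139.9]
tool_rot: [3.138, -0.001, 2.932]
force: [0.2, 0.5, -0.8]
width: 34.7
gripper_force: 60.0
```

Request:
arm_command --series '[20,0,0,0,0,20,0,0,0,0,20,0,0,0,0,20,0,0,0,0,20,0,0,0,0]'

```text
clock: 8.15
eef_pos: [599.6, 186.5, 140.4]
tool_rot: [-3.141, 0.0, 2.925]
force: [-0.3, 0.2, -0.5]
width: 34.6
gripper_force: 60.0
```

```bash
cat > m5.py <<'E'
import sys
from meas import *
from scipy.spatial.transform import Rotation as Ro
s,m,p=snap(sys.argv[1]); e=s["eef_pos"]
print(s["clock"],e,np.degrees(s["tool_rot"]),s["width"],(-m["R"].T@m["t"]).round(1))
R=Ro.from_euler("xyz",s["tool_rot"]).as_matrix()
h=float(sys.argv[2]) if len(sys.argv)>2 else 0.7  # pack underside above TCP
o=near(p,m,(5,140,80),(22,255,255),e[2]+h+19,e[:2],30); b=near(p,m,(105,110,30),(125,255,255),e[2]+h+12,e[:2],50)
rb=cv2.minAreaRect(o); print("band",o.mean(0),rb,"tool xy",(R.T@np.r_[o.mean(0)-e[:2],0])[:2].round(1),"blue rect",cv2.minAreaRect(b))
cs=[w for px,st,_ in blobs(p,(5,150,80),(18,255,255),12) for w in [cast("wrist",px,20.5,m)[:,:2]] if np.hypot(*(w.mean(0)-[622,291]))<90]
print([w.mean(0).round(0) for w in cs]); print("cradle",cv2.minAreaRect(np.vstack(cs).astype(np.float32)))
cv2.imwrite(f"pics/{sys.argv[1]}.png",p[:,:,::-1])
E
python3 m5.py w5
```

```text
8.3 [599.5525949  187.80069892 140.42273223] [-1.79993074e+02  1.18677242e-03  1.67671227e+02] 34.1348942938877 [525.2 202.8 282.8]
band [599.6254  186.55154] ((599.8121337890625, 186.5413055419922), (29.481555938720703, 12.019440650939941), 77.59996032714844) tool xy [-0.3 -1.2] blue rect ((602.7152709960938, 185.9677734375), (36.21244812011719, 67.1808090209961), 77.590087890625)
[array([583., 299.]), array([672., 279.])]
cradle ((623.098388671875, 290.7298889160156), (62.77330017089844, 115.25408172607422), 77.68434143066406)
```

View pics/w5.png

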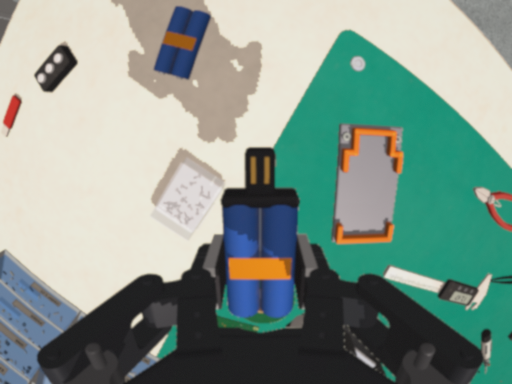

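The view shows the cradle at (368,185) with its slot end up, the same way as the key, and the pack held straight. I'll move over the cradle and then down to just above the walls.

Request:
arm_command --series '[20,-0.2,2,0,0,20,-0.5,4.5,0,0,20,-0.8,7.3,0,0,20,-1.1,9.6,0,0,20,-1.3,10.7,0,0]'

```text
clock: 8.77
eef_pos: [634.9, 295.4, 140.2]
tool_rot: [3.138, -0.0, 2.931]
force: [-0.3, 0.8, -0.6]
width: 34.4
gripper_force: 60.0
```

Request:
arm_command --series '[20,0,0,1.5,0,20,0,0,3.5,0,20,0,0,6,0,20,0,0,8,0,20,0,0,9,0]'

```text
clock: 9.18
eef_pos: [633.0, 289.8, 47.3]
tool_rot: [-3.139, -0.004, 2.928]
force: [-0.8, 0.6, -1.2]
width: 34.8
gripper_force: 60.0
```

Request:
arm_command --series '[20,0,0,0,0,20,0,0,0,0,20,0,0,0,0,20,0,0,0,0,20,0,0,0,0]'

```text
clock: 9.6
eef_pos: [635.8, 291.0, 51.8]
tool_rot: [3.14, 0.002, 2.928]
force: [0.5, 0.3, -0.9]
width: 34.7
gripper_force: 60.0
```

```bash
python3 m5.py w6
python3 - <<'E'
from meas import *
s=monitor.read_state(); print(s["clock"],s["eef_pos"],to_tool([634.8,289.3,12],167.7,s))
E
```

```text
9.6 [635.77354584 291.01975552  51.84295389] [1.79911546e+02 1.10616778e-01 1.67746783e+02] 34.68523558227485 [561.1 305.8 194.1]
band [635.79297 289.70807] ((635.99560546875, 289.7088623046875), (29.479524612426758, 12.033797264099121), 77.62312316894531) tool xy [-0.3 -1.3] blue rect ((638.9306030273438, 289.1827087402344), (36.22065734863281, 67.24507904052734), 77.60965728759766)
[array([583., 301.]), array([600., 294.]), array([601., 302.]), array([667., 283.])]
cradle ((621.4124755859375, 292.48809814453125), (60.53850555419922, 110.48963928222656), 77.55184173583984)
9.65 [635.56002161 290.93384751  51.56960884] (array([ 0.05, -0.18,  3.96]), np.float64(0.05), np.float64(167.75))
```

View pics/w6.png

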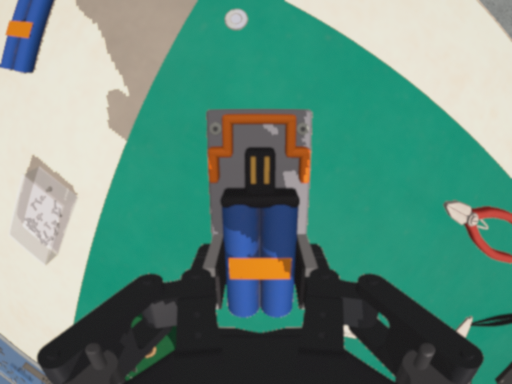

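The key at (260,165) is centred in the slot opening (columns 222-297), with the pack straight over the pocket. I'll lower it.

Request:
arm_command --series '[20,0,-0.1,0.8,0,20,0,-0.1,1.7,0,20,0,-0.1,2.5,0,20,0,-0.1,3.2,0,20,0,-0.1,3.6,0]'

```text
clock: 10.07
eef_pos: [633.6, 289.2, 12.3]
tool_rot: [-3.14, -0.002, 2.928]
force: [-0.2, -0.6, -1.5]
width: 34.4
gripper_force: 60.0
```

Request:
arm_command --series '[20,0,0,0,0,20,0,0,0,0,20,0,0,0,0,20,0,0,0,0,20,0,0,0,0]'

```text
clock: 10.48
eef_pos: [635.0, 289.8, 14.8]
tool_rot: [3.141, 0.001, 2.928]
force: [-0.0, 0.1, -1.0]
width: 34.8
gripper_force: 60.0
```

Request:
arm_command --series '[20,0,0,0.1,0,20,0,0,0.2,0,20,0,0,0.3,0,20,0,0,0.35,0,20,0,0,0.35,0]'

```text
clock: 10.9
eef_pos: [634.5, 289.6, 10.6]
tool_rot: [-3.141, -0.0, 2.928]
force: [-0.2, 0.2, -0.9]
width: 34.8
gripper_force: 60.0
```

Request:
arm_command --series '[20,0,0,0.05,0,20,0,0,0.05,0,20,0,0,0.1,0,20,0,0,0.1,0,20,0,0,0.1,0]'

```text
clock: 11.32
eef_pos: [634.7, 289.7, 10.0]
tool_rot: [3.142, 0.0, 2.928]
force: [-0.4, -0.0, 1.2]
width: 34.5
gripper_force: 61.0
```

It has just touched down (force changed sign). I'll open the fingers and then retreat straight up.

Request:
arm_command --series '[42,0,0,0,0,48,0,0,0,0,55,0,0,0,0,62,0,0,0,0,65,0,0,0,0]'

```text
clock: 11.73
eef_pos: [634.7, 289.7, 9.8]
tool_rot: [3.141, 0.0, 2.928]
force: [-0.0, -0.0, -0.5]
width: 56.2
gripper_force: 0.0
```

Request:
arm_command --series '[65,0,0,0,0,65,0,0,0,0,65,0,0,-0.5,0,65,0,0,-2,0,65,0,0,-4,0]'

```text
clock: 12.15
eef_pos: [633.5, 289.1, 49.5]
tool_rot: [-3.14, -0.002, 2.928]
force: [0.6, -0.9, -0.5]
width: 55.6
gripper_force: 0.0
```

Request:
arm_command --series '[65,0,0,-3,0,65,0,0,-6,0,65,0,0,-9,0,65,0,0,-11,0,65,0,0,-12,0]'

```text
clock: 12.57
eef_pos: [636.7, 290.4, 175.1]
tool_rot: [3.137, 0.006, 2.928]
force: [0.7, 1.2, -0.3]
width: 55.3
gripper_force: 0.0
```

Request:
arm_command --series '[65,0,0,0,0,65,0,0,0,0,65,0,0,0,0,65,0,0,0,0,65,0,0,0,0]'

```text
clock: 12.98
eef_pos: [633.8, 289.3, 168.0]
tool_rot: [-3.14, -0.002, 2.928]
force: [0.3, -0.4, -0.1]
width: 55.8
gripper_force: 0.0
```

Run:
```python
from meas import *
s,m,p=snap("w7"); print(s["clock"],s["eef_pos"],s["force"])
o=np.array([634.8,288.1]); a=np.radians(167.7); Y=np.array([np.cos(a),np.sin(a)]); X=np.array([Y[1],-Y[0]])
b=near(p,m,(5,140,80),(22,255,255),29.5,o,20); print("band in cradle x,y",(b.mean(0)-o)@X,(b.mean(0)-o)@Y,cv2.minAreaRect(b))
d=np.load("w7.npz")["d"]; v,u=np.mgrid[:384,:512]; K=m["mtx"]
x,y=(u-K[0,2])/K[0,0],(v-K[1,2])/K[1,1]; r=np.hypot(x,y)+1e-9; f=np.tan(r)/r
W=(np.stack([x*f*d,y*f*d,d],-1)-m["t"])@m["R"]; L=np.stack([(W[...,:2]-o)@X,(W[...,:2]-o)@Y,W[...,2]],-1)
for n,(cx,cy) in dict(cellL_back=(-9,-25),cellR_back=(9,-25),cellL_front=(-9,25),cellR_front=(9,25),key=(0,50),floorL=(-22,0),floorR=(22,0)).items():
    k=(abs(L[...,0]-cx)<2)&(abs(L[...,1]-cy)<4)&(d>0); print(n,k.sum(),np.percentile(L[k][:,2],[10,50,90]).round(1) if k.any() else None)
q=viewer.get_image("side")[0]; big=cv2.resize(q[130:190,270:350],(512,384),interpolation=cv2.INTER_CUBIC)
cv2.imwrite("pics/w7.png",cv2.resize(np.hstack([p,big]),(800,300),interpolation=cv2.INTER_AREA)[:,:,::-1])
```

```text
12.9833 [633.76573317 289.29346708 168.01025265] [ 0.31896422 -0.43875741 -0.09322804]
band in cradle x,y 0.6361543135268747 -0.42644136908582764 ((635.2290649414062, 288.6053771972656), (28.57115364074707, 11.18343734741211), 77.78966522216797)
cellL_back 27 [27.7 28.4 29.2]
cellR_back 31 [27.5 28.1 29.3]
cellL_front 137 [ 28.4 266.6 269.8]
cellR_front 156 [ 28.6 266.5 269.7]
key 40 [22.5 23.4 24. ]
floorL 31 [ 9.6 10.4 11.2]
floorR 25 [ 9.6 10.2 11.3]
```

View pics/w7.png

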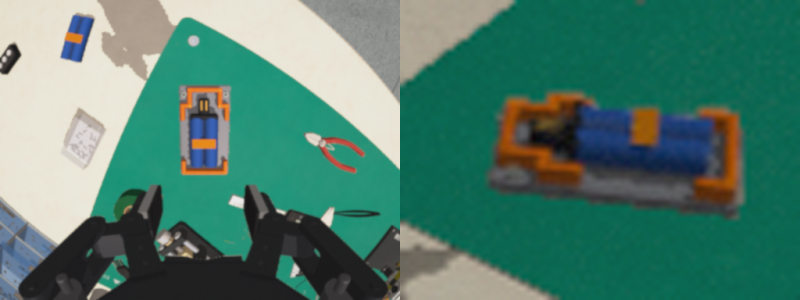

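The pack lies in the cradle with its key in the slot. The heights fit lying flat on the floor: key top 23.4 mm (expected 23.5), cell tops 28–29 mm front and back. It sits within 1 mm of centre. I'll hand the job in.

```bash
python3 -c "
from cell import workorder; print(workorder.finish_job())"
```

```text
the job is handed in; nothing more can be done
None
```

The keyed blue battery pack lies flat on the cradle's floor with its key in the slot, released with the arm clear; the plain pair was not touched, and the job was handed in at about 13 s.

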